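Bin the used-up yellow dye bottle through the sprung flap

TASK

The yellow dye is used up: its empty bottle (yellow cap) stands in one of the two lidded steel canisters, the blue one in the other. Lift the lids as you need to find it, setting any lid you take off down flat on the bench, knob up (or back on its canister), and push the yellow bottle right through the sprung flap into the waste bin, so that the flap shuts behind it. Leave the blue bottle standing in its canister, both canisters upright, and the bowl, cup and brush where they are.

Things in the scene. Friction and masses are not known exactly. Their poses are not given: they have to be found in the camera images.
- bin: Bench-top waste bin, fixed to the bench: aluminium box with a black hood, 200 mm deep (x) by 230 mm wide (y), 265 mm high, hollow (walls 4 mm). Origin at the centre of its underside; its own -x is the front. The front wall is 185 mm high; above it the hood slopes up and back at 35 degrees from the level for 140 mm, then runs level at 265 mm height to the rear wall. The push flap fills the mouth in the slope.
- bin_mouth (a point): Centre of the bin's mouth, on the outer face of the slope, 43 mm in front of (-x) the bin's origin and 225 mm above the bench. Axes as bin. The mouth is 150 mm wide (along the bin's y) by 112 mm up the slope; straight in through it runs along the bin's (+0.574, 0, -0.819), that is 35 degrees from straight down.
- flap (a joint): Grey push flap in the mouth, 146 x 109 x 4 mm, hinged along its upper edge (level, along the bin's y, 56 mm up the slope from the mouth's centre) and swinging inward and down. 0 = shut, grows as it is pushed in, stops at 1.5 rad. A spring shuts it: about 0.11 N m about the hinge when shut, 0.3 N m wide open (1 to 6 N of push depending on where it is pushed). The weight of the bottle does not open it, and it can pinch a bottle that is let go before its cap is well inside.
- canister_1: Loose round steel canister, 124 mm outside diameter (140 mm over a bead whose upper side is 78 mm up), 90 mm high, wall and base 3 mm, 0.45 kg. Origin at the centre of its underside, z up. Holds one bottle; lid_1 sits on it. The two canisters look the same.
- canister_2: The other canister, same sizes and frame; lid_2 sits on it.
- lid_1_knob (a point): Middle of the black knob of lid_1. The lid is a deep steel cap, 138 mm across, skirt and top 62 mm high, resting with its lower rim on the canister's bead and overlapping the canister by 12 mm; it lifts straight off. The knob (30 mm diameter, 20 mm high, on a 16 mm stem) stands on its centre; this point is 88 mm above the lid's lower rim and 26 mm above its flat top. Lid on its canister: point 166 mm above the bench; lid on the bench: 88 mm. Lid's z axis points up. 0.16 kg.
- lid_2_knob (a point): The same point of the like lid_2.
- yellow_center (a point): Centre of the yellow dye bottle (yellow cap, pale yellow body, white band), 130 mm high, half-way up (65 mm above its underside), z along it. Body 56 mm diameter up to 80 mm, shoulder to 94 mm, then a cap of 34 mm diameter from 94 to 130 mm: grip it there. In its canister the underside is 3 mm above the bench, so the cap stands 7 to 43 mm above the canister's rim once the lid is off. Empty, 40 to 75 g.
- blue_center (a point): The same point of the blue dye bottle (blue cap, blue body), same sizes, full, about 0.24 kg. To be left alone.
- bowl: Loose steel bowl, 136 mm across, 45 mm high, origin at the centre of its underside. Bystander.
- cup: Loose steel measuring cup, 82 mm across, 52 mm high, with a flat handle reaching 122 mm along its +x; origin at the centre of its underside. Bystander.
- brush: Loose flat brush lying on the bench, 163 mm long (93 mm to -x, 70 mm to +x of its origin, which is on its underside), 20 mm wide, 14 mm high. Bystander.

How it is judged:
On the way, in this order (a step that is already met when the one before it is completed fails the run):
1. the lid is off the canister that holds the yellow bottle (distance between lid_1_knob and canister_1 above 0.215 m), for 0.05 s.
2. the yellow bottle is in the bin's mouth with the flap pushed in (distance between yellow_center and bin_mouth below 0.09 m and value of joint flap above 0.4 rad), for 0.05 s.
At the end, for the whole second after the job is handed in: The yellow bottle lies inside the bin (its centre within the bin's walls and below 130 mm), the flap is shut (under 0.06 rad), the blue bottle stands in its canister, both canisters stand upright, and each lid is level, knob up, on the bench or on a canister (tilt under 0.15 rad) (x of yellow_center in the frame of bin between -0.1 and 0.1 m and y of yellow_center in the frame of bin between -0.115 and 0.115 m and z of yellow_center in the frame of bin between 0 and 0.13 m and value of joint flap below 0.06 rad and z of blue_center in the frame of canister_2 below 0.09 m and horizontal distance between blue_center and canister_2 below 0.045 m and angle between blue_center's own z axis and vertical below 0.4 rad and angle between each of canister_1, canister_2, lid_1_knob, lid_2_knob's own z axis and vertical below 0.15 rad and height (world z) of each of lid_1_knob, lid_2_knob above 0.07 m and (height (world z) of lid_1_knob below 0.105 m or horizontal distance between lid_1_knob and canister_1 below 0.02 m or horizontal distance between lid_1_knob and canister_2 below 0.02 m) and (height (world z) of lid_2_knob below 0.105 m or horizontal distance between lid_2_knob and canister_1 below 0.02 m or horizontal distance between lid_2_knob and canister_2 below 0.02 m)); the robot touches nothing.
It fails at once if the blue bottle is lifted out of its canister (z of blue_center in the frame of canister_2 above 0.13 m).
It fails at once if a canister is knocked over (angle between any of canister_1, canister_2's own z axis and vertical above 0.5 rad).
It fails at once if the bowl, cup or brush is moved more than 40 mm (distance of any of bowl, cup, brush from where it was at the start of the episode above 0.04 m).
It also fails if it takes over 64 s, if anything falls off the work surface, if the arm or the gripper's body presses on something with over 40 N, if the wrist force passes 120 N, or if a joint passes its speed limit or range.

ROBOT

A 6-joint arm with a two-finger parallel gripper is mounted at the origin on the work surface. World frame = base frame: x ahead of the robot, y to its left, z up, the work surface at z = 0. Lengths are in m, angles in rad, forces in N, time in s.
With the tool pointing down it reaches from about 0.325 to 1 m from the base axis. Payload 5.1 kg.
Tool frame: the origin (TCP) lies on the centre line of the jaws, within the pads' length; the fingertips stand 25 mm ahead of it and the grasp point (between the pads) lies 6 mm ahead of it; z points along the fingers, y is the line along which they close (so a half turn about z gives the same grasp; the last joint's range is limited). The gripper opens to 85 mm and grips with 20 to 120 N. Pads are 22 mm wide; open, the fingers measure 114 mm over their backs; the gripper's body (76 mm by 85 mm) begins 54 mm behind the grasp point. The pads swing forward as they close: fully open they stand 13 mm farther back than shut.
Start: joints at [-1.268, 0.124, 1.65, -0, 1.367, -0.083], TCP at [0.245, -0.602, 0.256] pointing down, gripper open.
Joint ranges: [-2.61, 2.61], [-1.02, 2.33], [0.03, 2.71], [-1.35, 4.49], [0.32, 2.68], [-2.91, 2.91]. Speed limits (rad/s): [2.57, 2.57, 3.14, 3.14, 3.14, 3.14].

INTERFACE

Orientations are given as a unit quaternion [x, y, z, w].
In Python, from rig import arm gives the robot as it stands.
- The arm moves only by the tool move_arm, never from a script. Its argument "series" is text: rows parted by semicolons, each of 7 numbers parted by spaces: the closure, from -1 (fully open) to 1 (shut), so that 0 is half open, then the shift along the tool's x, y, z as a fraction of full scale, then the turn, a rotation vector about the tool's x, y, z as a fraction of full scale. A call has exactly 10 rows; each row is the pose to reach, as a shift and turn from the pose commanded when the call began, along the tool's axes at that moment; what a row does not reach only later rows make up. Full scale, the value 1, is 0.1 m for a shift and 90 degrees for a turn. A row lasts 1/12 s, in which the tool goes at most 41.7 mm and 7.16 degrees, less where a joint would pass 70% of its speed; a pose out of reach is approached as far as the arm can. A call with a number of a shift or a turn outside -1 to 1 is refused whole. A call with a gripper value outside its range is refused whole. The fingers move at their own pace and stop on an object; the grip force is fixed at half the most. Time passes only in rows, so rows that repeat a pose let the fingers close, or fill a call up. It gives the time, the measured TCP pose, the force, the opening and the grip force at its end, in the units of the state.
- arm.read_state(): the state, without advancing time (a new reading comes with each control period).
- arm.camera(name): name is "scene" or "top" or "wrist"; returns the picture (420x560x3 uint8, red, green, blue); there is no depth.
- arm.camera_model(name): a dict with "fov_y" (degrees; the focal length in pixels is half the picture's height over the tangent of half this angle, whatever the lens; pixels are square), "cx", "cy" (the principal point, pixels), "dist_coeffs" ([k1, k2, p1, p2, k3] as OpenCV has them; the pictures are not rectified), "extrinsics" (4x4, takes a point from camera to world coordinates); the wrist camera has in their place "tool_from_camera" (4x4, takes a point from camera to tool coordinates, whose origin is the TCP and whose axes are the flange's). Camera axes: x right, y down, z forward; pixel columns grow to the right and rows downward; lengths in m; the calibration is good to about 2 mm. A picture is of the moment at which its call begins: read the wrist's pose just before it. camera_model takes no time and is no camera call.
- arm.close_job(): hands the job in; it is judged then, once.
The state is a dict: "time_s": time; "joint_pos": joint angles; "joint_velocities": joint speeds; "tau": joint torques, N m; "eef_pos": TCP position; "tcp_rot": TCP orientation; "force": force on the tool from outside, world axes, zero at the start; "moment": the same for the moment, N m; "opening": finger opening in m; "gripper_force": force on a finger pad.
Only numpy, scipy, OpenCV 4.12 (cv2) and the standard library are available. Lean on these libraries where they do the work, as an engineer would, in place of code of your own. Each camera call takes 0.05 s, during which the arm holds its last target. There are 200 camera calls.

## Working session

There is one attempt and no reset: what is moved stays moved. The work goes in short steps, Python scripts to look and compute and a tool call to move; the robot and the scene stay as the last step left them, time stands still between calls to the robot, and variables do not carry over. Pictures are saved under pics/ and viewed, at most 10 in all, crops included, and the job is handed in when it is done.

Besides the shell and the picture viewer there is one more tool, called after "Emit:" as a command line: name --argument value ..., lists and objects as JSON in quotes. move_arm: Moves the arm, as the interface text tells. Shift numbers are shares of 0.1 m and turn numbers shares of 90 degrees, none past 1 either way. Its arguments: {"type":"object","properties":{"series":{"type":"string"}},"required":["series"]}

```bash
ls; mkdir -p pics; python3 - <<'E'
from rig import arm
import cv2,numpy as np
s=arm.read_state();print({k:np.round(v,3) for k,v in s.items()})
for n in("scene","top"):
    im=arm.camera(n);cv2.imwrite(f"pics/{n}0.png",im[:,:,::-1]);print(n,{k:np.round(v,4).tolist() for k,v in arm.camera_model(n).items()})
print({k:np.round(v,4).tolist() for k,v in arm.camera_model("wrist").items()})
E
```

```text
pics
{'time_s': np.float64(0.0), 'joint_pos': array([-1.268,  0.125,  1.652,  0.   ,  1.367, -0.083]), 'joint_velocities': array([-0.002,  0.001,  0.   , -0.   ,  0.   ,  0.001]), 'tau': array([ 1.0000e-03, -4.2361e+01, -3.6545e+01, -0.0000e+00,  7.0000e-03,
       -0.0000e+00]), 'eef_pos': array([ 0.244, -0.602,  0.255]), 'tcp_rot': array([ 0.981,  0.192, -0.   , -0.001]), 'force': array([-0.07 , -0.462, -0.593]), 'moment': array([0.01 , 0.031, 0.003]), 'gripper_force': np.float64(0.0), 'opening': np.float64(0.085)}
scene {'fov_y': 47.8314, 'cx': 286.6969, 'cy': 214.2108, 'dist_coeffs': [-0.0384, 0.0, 0.0, 0.0, 0.0], 'extrinsics': [[0.8406, 0.3441, -0.4183, 1.1633], [0.5416, -0.5223, 0.6587, -0.814], [0.0082, -0.7803, -0.6254, 1.0207], [0.0, 0.0, 0.0, 1.0]]}
top {'fov_y': 56.1048, 'cx': 279.5703, 'cy': 211.6182, 'dist_coeffs': [-0.0812, 0.0, 0.0, 0.0, 0.0], 'extrinsics': [[0.029, -0.9838, 0.1769, 0.4105], [-0.9995, -0.0313, -0.0097, 0.065], [0.0151, -0.1765, -0.9842, 1.1423], [0.0, 0.0, 0.0, 1.0]]}
{'fov_y': 68.4929, 'cx': 280.7315, 'cy': 209.9764, 'dist_coeffs': [-0.0023, 0.0, 0.0, 0.0, 0.0], 'tool_from_camera': [[0.0001, -0.9474, -0.3202, 0.0838], [1.0, -0.0003, 0.001, -0.0003], [-0.0011, -0.3202, 0.9474, -0.1169], [0.0, 0.0, 0.0, 1.0]]}
```

View pics/scene0.png

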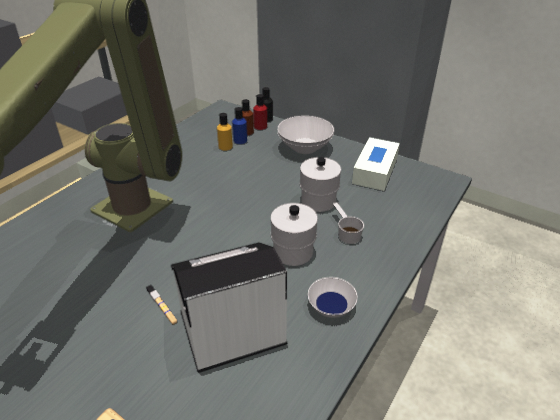

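View pics/top0.png

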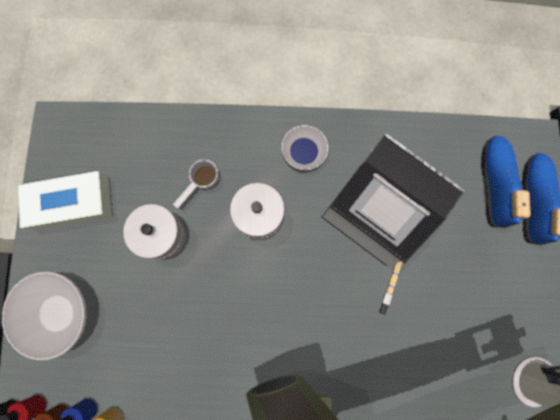

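The scene has the two canisters with knobs at top-view (147,229) and (257,207). The bin is around (393,200), its flap facing down-left in the picture (toward the robot). Bowl, cup and brush are at (305,148), (203,174) and (392,287).

```bash
cat > h.py <<'E'
from rig import arm
import cv2,numpy as np
from scipy.spatial.transform import Rotation as R
def cam(n,s=None):
    m=arm.camera_model(n);f=210/np.tan(np.radians(m["fov_y"]/2))
    K=np.array([[f,0,m["cx"]],[0,f,m["cy"]],[0,0,1.]])
    if n=="wrist":
        T=np.eye(4);T[:3,:3]=R.from_quat(s["tcp_rot"]).as_matrix();T[:3,3]=s["eef_pos"];T=T@np.array(m["tool_from_camera"])
    else:T=np.array(m["extrinsics"])
    return K,np.array(m["dist_coeffs"]),T
def ray(n,px,s=None):
    K,d,T=cam(n,s);u=cv2.undistortPoints(np.array(px,float).reshape(-1,1,2),K,d).reshape(-1,2)
    return T[:3,3],np.c_[u,np.ones(len(u))]@T[:3,:3].T
def onz(n,px,z,s=None):
    o,v=ray(n,px,s);return o+v*((np.asarray(z)-o[2])/v[:,2]).reshape(-1,1)
def tri(n1,p1,n2,p2,s1=None,s2=None):
    o1,v1=ray(n1,[p1],s1);o2,v2=ray(n2,[p2],s2)
    A=np.c_[v1[0],-v2[0]];t=np.linalg.lstsq(A,o2-o1,rcond=None)[0]
    a=o1+v1[0]*t[0];b=o2+v2[0]*t[1];return (a+b)/2,np.linalg.norm(a-b)
def blob(mask,roi):
    x0,y0,x1,y1=roi;m=np.zeros_like(mask,dtype=np.uint8);m[y0:y1,x0:x1]=mask[y0:y1,x0:x1]
    n,l,st,c=cv2.connectedComponentsWithStats(m);i=1+np.argmax(st[1:,4]);return c[i],st[i],(l==i).astype(np.uint8)
E
python3 - <<'E'
from h import *
t=cv2.imread("pics/top0.png");s=cv2.imread("pics/scene0.png");g=t.max(2);gs=s.max(2)
for rt,rs in(((135,217,160,242),(312,153,330,167)),((245,195,270,220),(285,202,303,217))):
    a=blob(g<80,rt);b=blob(gs<80,rs)
    print(a[0],a[1][4],b[0],b[1][4],onz("top",[a[0]],.168).round(4),tri("top",a[0],"scene",b[0]))
c,st,m=blob(g>110,(345,170,440,250));print(c,st)
cn=cv2.findContours(m,0,2)[0][0];print(cv2.boxPoints(cv2.minAreaRect(cn)).round(1))
cv2.imwrite("pics/binc.png",cv2.resize(t[125:275,310:475],None,fx=4,fy=4,interpolation=2)[:600,:])
E
```

```text
[146.85714286 228.95714286] 70 [320.55147059 157.61029412] 136 [[0.531  0.3861 0.168 ]] (array([0.5313637 , 0.38348114, 0.1814397 ]), np.float64(0.005109560049451957))
[258. 211.] 1 [293.97468354 210.17721519] 79 [[0.5855 0.1095 0.168 ]] (array([0.59181109, 0.1138454 , 0.16121131]), np.float64(0.012767341151856003))
[388.16089109 209.40912306] [ 350  173   80   73 2828]
[[346.9 209.6]
 [374.7 171.6]
 [430.2 212.3]
 [402.4 250.3]]
```

View pics/binc.png

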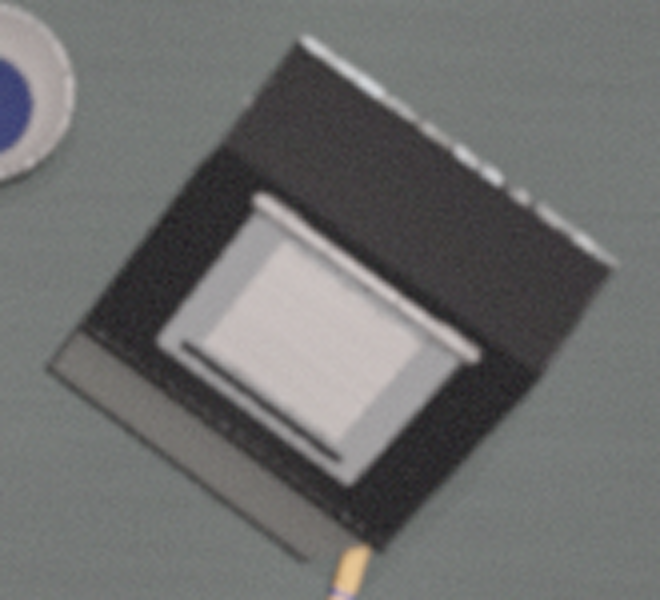

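The crop shows the bin hood (corners in full pixels): rear top (385,134.5)/(463.8,191.3), slope bottom edge (331.3,207)/(405,262.5), flap lower edge (350,210)/(396.8,246.3).

```bash
python3 - <<'E'
from h import *
px=[(385,134.5),(463.75,191.25),(365.5,162.5),(445.5,218),(331.25,207),(405,262.5),(350,210),(396.75,246.25)]
z=[.265,.265,.265,.265,.185,.185,.194,.194]
P=onz("top",px,z);print(P.round(4))
# bin-frame coords
s=.140;xs=-.1+.140*np.cos(np.radians(35))
xf=-.043-.0545*np.cos(np.radians(35))
B=np.array([(.1,.115),(.1,-.115),(xs,.115),(xs,-.115),(-.1,.115),(-.1,-.115),(xf,.073),(xf,-.073)])
best=None
for sg in(1,-1):
    b=B*[1,sg];cb=b.mean(0);cp=P[:,:2].mean(0);H=(b-cb).T@(P[:,:2]-cp);U,S,V=np.linalg.svd(H)
    D=np.diag([1,np.sign(np.linalg.det(V.T@U.T))]);r=V.T@D@U.T;t=cp-r@cb
    print(sg,t.round(4),np.degrees(np.arctan2(r[1,0],r[0,0])).round(2),(P[:,:2]-(b@r.T+t)).round(4).tolist())
t=cv2.imread("pics/top0.png");g=t.max(2)
for th in(90,110,130):
  for r in((130,210,165,245),(240,192,275,224)):
    a=blob(g<th,r);print(th,a[0],a[1],onz("top",[a[0]],.168).round(4))
# lid discs (top at z=.14)
for r in((115,195,185,270),(225,178,290,245)):
    c=blob(g>150,r);cn=max(cv2.findContours(c[2],0,2)[0],key=cv2.contourArea);print(cv2.minEnclosingCircle(cn),onz("top",[cv2.minEnclosingCircle(cn)[0]],.14).round(4))
E
```

```text
[[ 0.7623 -0.1888  0.265 ]
 [ 0.6304 -0.3739  0.265 ]
 [ 0.691  -0.1408  0.265 ]
 [ 0.5654 -0.3264  0.265 ]
 [ 0.5983 -0.0724  0.185 ]
 [ 0.4659 -0.255   0.185 ]
 [ 0.5905 -0.1175  0.194 ]
 [ 0.5043 -0.2324  0.194 ]]
1 [ 0.6159 -0.224 ] -35.47 [[-0.0017, -0.0004], [-0.0002, 0.0018], [-0.0036, -0.002], [0.0043, -0.0002], [-0.0029, -0.0001], [-0.0018, 0.0046], [0.0037, -0.0038], [0.0022, 0.0002]]
-1 [ 0.5861 -0.2029] 145.02 [[0.1922, -0.1374], [0.1922, -0.1341], [0.051, -0.0405], [0.0573, -0.0376], [-0.1356, 0.0937], [-0.1362, 0.0995], [-0.1092, 0.0759], [-0.1117, 0.0806]]
90 [146.98823529 229.10588235] [142 225  11  10  85] [[0.5307 0.3858 0.168 ]]
90 [258.22222222 210.22222222] [255 208   6   4   9] [[0.5875 0.1091 0.168 ]]
110 [146.90909091 229.03030303] [141 224  13  11  99] [[0.5308 0.386  0.168 ]]
110 [257.       207.546875] [253 203   9  10  64] [[0.5942 0.1124 0.168 ]]
130 [147.06034483 229.11206897] [141 224  13  11 116] [[0.5306 0.3856 0.168 ]]
130 [256.60465116 207.19767442] [252 202  10  11  86] [[0.5951 0.1134 0.168 ]]
((149.8497772216797, 230.8878936767578), 27.80675506591797) [[0.5297 0.3871 0.14  ]]
((256.8327941894531, 209.21026611328125), 27.542156219482422) [[0.5951 0.114  0.14  ]]
```

Emit:
move_arm --series "-1 0.1 -0.09 -0.2 0 0 0; -1 0.2 -0.18 -0.4 0 0 0; -1 0.3 -0.27 -0.6 0 0 0; -1 0.4 -0.36 -0.8 0 0 0; -1 0.5 -0.45 -1 0 0 0; -1 0.6 -0.54 -1 0 0 0; -1 0.7 -0.63 -1 0 0 0; -1 0.8 -0.72 -1 0 0 0; -1 0.9 -0.81 -1 0 0 0; -1 1 -0.9 -1 0 0 0"

```text
time_s: 0.93
eef_pos: [0.3036, -0.4796, 0.3542]
tcp_rot: [0.981, 0.192, -0.0, -0.002]
force: [0.1, 0.5, -1.0]
opening: 0.0856
gripper_force: 0.0
```

Emit:
move_arm --series "-1 0.1 -0.09 0 0 0 0; -1 0.2 -0.18 0 0 0 0; -1 0.3 -0.27 0 0 0 0; -1 0.4 -0.36 0 0 0 0; -1 0.5 -0.45 0 0 0 0; -1 0.6 -0.54 0 0 0 0; -1 0.7 -0.63 0 0 0 0; -1 0.8 -0.72 0 0 0 0; -1 0.9 -0.81 0 0 0 0; -1 1 -0.9 0 0 0 0"

```text
time_s: 1.77
eef_pos: [0.3627, -0.359, 0.3564]
tcp_rot: [0.981, 0.192, 0.0, 0.0]
force: [-0.1, 0.0, -0.1]
opening: 0.0855
gripper_force: 0.0
```

Emit:
move_arm --series "-1 0.1 -0.09 0 0 0 0; -1 0.2 -0.18 0 0 0 0; -1 0.3 -0.27 0 0 0 0; -1 0.4 -0.36 0 0 0 0; -1 0.5 -0.45 0 0 0 0; -1 0.6 -0.54 0 0 0 0; -1 0.7 -0.63 0 0 0 0; -1 0.8 -0.72 0 0 0 0; -1 0.9 -0.81 0 0 0 0; -1 1 -0.9 0 0 0 0"

```text
time_s: 2.6
eef_pos: [0.4213, -0.2379, 0.3563]
tcp_rot: [0.981, 0.192, 0.0, 0.0]
force: [0.3, -1.3, -0.4]
opening: 0.0855
gripper_force: 0.0
```

Emit:
move_arm --series "-1 0.1 -0.09 0 0 0 0; -1 0.2 -0.18 0 0 0 0; -1 0.3 -0.27 0 0 0 0; -1 0.4 -0.36 0 0 0 0; -1 0.5 -0.45 0 0 0 0; -1 0.6 -0.54 0 0 0 0; -1 0.7 -0.63 0 0 0 0; -1 0.8 -0.72 0 0 0 0; -1 0.9 -0.81 0 0 0 0; -1 1 -0.9 0 0 0 0"

```text
time_s: 3.43
eef_pos: [0.4799, -0.1169, 0.3563]
tcp_rot: [0.981, 0.192, 0.0, 0.0]
force: [0.5, 0.2, -0.3]
opening: 0.0854
gripper_force: 0.0
```

Emit:
move_arm --series "-1 0.1 -0.09 0 0 0 0; -1 0.2 -0.18 0 0 0 0; -1 0.3 -0.27 0 0 0 0; -1 0.4 -0.36 0 0 0 0; -1 0.5 -0.45 0 0 0 0; -1 0.6 -0.54 0 0 0 0; -1 0.7 -0.63 0 0 0 0; -1 0.8 -0.72 0 0 0 0; -1 0.9 -0.81 0 0 0 0; -1 1 -0.9 0 0 0 0"

```text
time_s: 4.27
eef_pos: [0.5388, 0.0041, 0.3563]
tcp_rot: [0.981, 0.192, 0.0, 0.0]
force: [-0.8, -0.2, -0.5]
opening: 0.0856
gripper_force: 0.0
```

Emit:
move_arm --series "-1 0.1 -0.09 0.1 0 0 0; -1 0.2 -0.18 0.2 0 0 0; -1 0.3 -0.27 0.3 0 0 0; -1 0.4 -0.36 0.4 0 0 0; -1 0.6 -0.5 0.5 0 0 0; -1 0.8 -0.65 0.6 0 0 0; -1 0.93 -0.8 0.7 0 0 0; -1 0.93 -0.8 0.7 0 0 0; -1 0.93 -0.8 0.7 0 0 0; -1 0.93 -0.8 0.7 0 0 0"

```text
time_s: 5.1
eef_pos: [0.5944, 0.1119, 0.2858]
tcp_rot: [0.981, 0.192, -0.0, 0.0]
force: [-0.2, 0.0, 0.7]
opening: 0.0854
gripper_force: 0.0
```

```bash
python3 - <<'E'
from h import *
s=arm.read_state();im=arm.camera("wrist")[:,:,::-1];cv2.imwrite("pics/w1.png",im)
print(s["eef_pos"].round(4))
K,d,T=cam("wrist",s);Ti=np.linalg.inv(T)
p=cv2.projectPoints(np.array([[.595,.1135,.166]]),cv2.Rodrigues(Ti[:3,:3])[0],Ti[:3,3],K,d)[0].ravel();print(p)
x,y=map(int,p);b=blob(im.max(2)<80,(max(0,x-70),max(0,y-70),x+70,min(420,y+70)));print(b[0],b[1],onz("wrist",[b[0]],.168,s))
E
```

```text
[0.5944 0.1119 0.2858]
[279.22791181 212.91118214]
[278.9208007  208.23585727] [ 261  189   37   39 1149] [[0.5992382  0.11547295 0.168     ]]
```

View pics/w1.png

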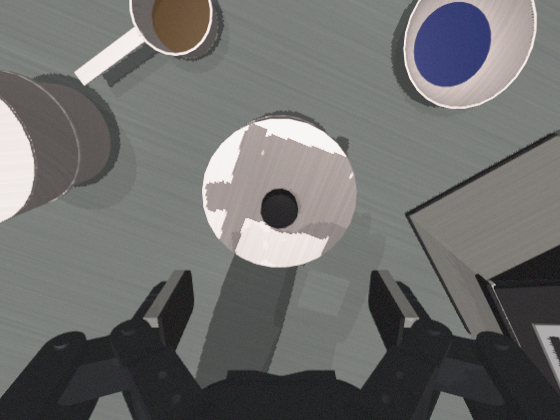

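Wrist view: lid centred at (280,193), knob at (279,208), giving (0.598, 0.115). This agrees with the top view to 3 mm, so I'll descend and grip.

Emit:
move_arm --series "-1 0.03 0 0.2 0 0 0; -1 0.03 0 0.4 0 0 0; -1 0.03 0 0.6 0 0 0; -1 0.03 0 0.8 0 0 0; -1 0.03 0 0.9 0 0 0; -1 0.03 0 1 0 0 0; -1 0.03 0 1 0 0 0; -1 0.03 0 1 0 0 0; -1 0.03 0 1 0 0 0; -1 0.03 0 1 0 0 0"

```text
time_s: 5.98
eef_pos: [0.5982, 0.1131, 0.1881]
tcp_rot: [0.981, 0.192, 0.001, 0.0]
force: [-0.2, 0.5, 0.0]
opening: 0.0855
gripper_force: 0.0
```

Emit:
move_arm --series "-1 0 0 0.07 0 0 0; -1 0 0 0.13 0 0 0; -1 0 0 0.13 0 0 0; 1 0 0 0.13 0 0 0; 1 0 0 0.13 0 0 0; 1 0 0 0.13 0 0 0; 1 0 0 0.13 0 0 0; 1 0 0 0.13 0 0 0; 1 0 0 0.13 0 0 0; 1 0 0 0.13 0 0 0"

```text
time_s: 6.82
eef_pos: [0.5977, 0.1131, 0.1739]
tcp_rot: [0.981, 0.192, 0.001, 0.0]
force: [0.9, 0.0, 1.9]
opening: 0.0285
gripper_force: 59.3
```

Emit:
move_arm --series "1 0 0 -0.1 0 0 0; 1 0 0 -0.2 0 0 0; 1 0 0 -0.3 0 0 0; 1 0 0 -0.45 0 0 0; 1 0 0 -0.6 0 0 0; 1 0 0 -0.7 0 0 0; 1 0 0 -0.8 0 0 0; 1 0 0 -0.9 0 0 0; 1 0 0 -1 0 0 0; 1 0 0 -1 0 0 0"

```text
time_s: 7.65
eef_pos: [0.5983, 0.1132, 0.2763]
tcp_rot: [0.981, 0.192, 0.002, 0.0]
force: [0.3, 0.5, -0.4]
opening: 0.0283
gripper_force: 59.2
```

Emit:
move_arm --series "1 -0.1 0.01 0 0 0 0; 1 -0.2 0.02 0 0 0 0; 1 -0.3 0.03 0 0 0 0; 1 -0.4 0.04 0 0 0 0; 1 -0.5 0.06 0 0 0 0; 1 -0.6 0.08 0 0 0 0; 1 -0.7 0.1 0 0 0 0; 1 -0.8 0.1 0 0 0 0; 1 -0.9 0.1 0 0 0 0; 1 -1 0.1 0 0 0 0"

```text
time_s: 8.48
eef_pos: [0.5075, 0.0658, 0.2734]
tcp_rot: [0.981, 0.192, 0.0, -0.0]
force: [-0.4, -0.3, -1.9]
opening: 0.0284
gripper_force: 59.2
```

Emit:
move_arm --series "1 -0.1 0.02 0 0 0 0; 1 -0.2 0.04 0.1 0 0 0; 1 -0.3 0.06 0.2 0 0 0; 1 -0.4 0.08 0.3 0 0 0; 1 -0.5 0.1 0.4 0 0 0; 1 -0.6 0.12 0.5 0 0 0; 1 -0.7 0.14 0.6 0 0 0; 1 -0.8 0.16 0.7 0 0 0; 1 -0.9 0.18 0.75 0 0 0; 1 -1 0.2 0.8 0 0 0"

```text
time_s: 9.32
eef_pos: [0.4223, 0.0096, 0.1928]
tcp_rot: [0.981, 0.192, -0.0, -0.0]
force: [-0.1, 0.8, -1.3]
opening: 0.0289
gripper_force: 59.2
```

```bash
python3 - <<'E'
from h import *
for n in("top","scene"):
    im=arm.camera(n)[:,:,::-1].copy();cv2.imwrite(f"pics/{n}1.png",im)
    hsv=cv2.cvtColor(im,cv2.COLOR_BGR2HSV)
    r=(235,160,300,240) if n=="top" else (260,190,330,270)
    x0,y0,x1,y1=r;h=hsv[y0:y1,x0:x1].reshape(-1,3)
    for nm,lo,hi in(("yellow",20,38),("blue",100,130)):
        k=(h[:,0]>=lo)&(h[:,0]<=hi)&(h[:,1]>110)&(h[:,2]>50);print(n,nm,k.sum())
        m=((hsv[:,:,0]>=lo)&(hsv[:,:,0]<=hi)&(hsv[:,:,1]>110)&(hsv[:,:,2]>50))
        if k.sum()>10:
            b=blob(m,r);print(b[0],b[1],onz(n,[b[0]],.133))
E
```

```text
top yellow 0
top blue 272
[257.55350554 215.86346863] [249 207  18  19 271] [[0.57893276 0.11179431 0.133     ]]
scene yellow 0
scene blue 377
[291.57029178 229.02387268] [283 215  18  27 377] [[0.6183148  0.07129356 0.133     ]]
```

Canister B holds the blue bottle (the opening shows blue in both views and no yellow). I'll set this lid on the bench and then go to the other canister.

Emit:
move_arm --series "1 0 0 0.15 0 0 0; 1 0 0 0.3 0 0 0; 1 0 0 0.45 0 0 0; 1 0 0 0.6 0 0 0; 1 0 0 0.75 0 0 0; 1 0 0 0.88 0 0 0; 1 0 0 0.94 0 0 0; 1 0 0 0.96 0 0 0; 1 0 0 0.97 0 0 0; 1 0 0 0.97 0 0 0"

```text
time_s: 10.25
eef_pos: [0.4241, 0.01, 0.0972]
tcp_rot: [0.981, 0.192, 0.001, 0.0]
force: [-0.2, -0.7, -1.5]
opening: 0.0282
gripper_force: 59.3
```

Emit:
move_arm --series "1 0 0 0.01 0 0 0; -1 0 0 0.01 0 0 0; -1 0 0 0.01 0 0 0; -1 0 0 0.01 0 0 0; -1 0 0 0.01 0 0 0; -1 0 0 0 0 0 0; -1 0 0 -0.1 0 0 0; -1 0 0 -0.25 0 0 0; -1 0 0 -0.4 0 0 0; -1 0 0 -0.6 0 0 0"

```text
time_s: 11.08
eef_pos: [0.4227, 0.0101, 0.1568]
tcp_rot: [0.981, 0.192, -0.001, -0.0]
force: [1.1, -0.0, -0.3]
opening: 0.0851
gripper_force: 0.0
```

Emit:
move_arm --series "-1 0 0 -0.2 0 0 0; -1 0.08 -0.1 -0.4 0 0 0; -1 0.16 -0.2 -0.6 0 0 0; -1 0.24 -0.3 -0.8 0 0 0; -1 0.32 -0.4 -1 0 0 0; -1 0.4 -0.5 -1 0 0 0; -1 0.48 -0.6 -1 0 0 0; -1 0.6 -0.75 -1 0 0 0; -1 0.7 -0.9 -1 0 0 0; -1 0.8 -1 -1 0 0 0"

```text
time_s: 11.92
eef_pos: [0.4598, 0.134, 0.2574]
tcp_rot: [0.981, 0.192, 0.0, -0.0]
force: [0.9, 0.5, -0.2]
opening: 0.0855
gripper_force: 0.0
```

Emit:
move_arm --series "-1 0.08 -0.1 0 0 0 0; -1 0.16 -0.2 -0.1 0 0 0; -1 0.24 -0.3 -0.2 0 0 0; -1 0.32 -0.4 -0.3 0 0 0; -1 0.4 -0.5 -0.3 0 0 0; -1 0.48 -0.6 -0.3 0 0 0; -1 0.56 -0.7 -0.3 0 0 0; -1 0.64 -0.8 -0.3 0 0 0; -1 0.72 -0.9 -0.3 0 0 0; -1 0.8 -1 -0.3 0 0 0"

```text
time_s: 12.75
eef_pos: [0.4964, 0.2566, 0.2856]
tcp_rot: [0.981, 0.192, -0.001, 0.0]
force: [-0.4, 0.1, 0.7]
opening: 0.0858
gripper_force: 0.0
```

Emit:
move_arm --series "-1 0.1 -0.12 0 0 0 0; -1 0.2 -0.25 0 0 0 0; -1 0.3 -0.37 0 0 0 0; -1 0.4 -0.5 0 0 0 0; -1 0.5 -0.65 0 0 0 0; -1 0.6 -0.8 0 0 0 0; -1 0.7 -0.93 0 0 0 0; -1 0.8 -1 0 0 0 0; -1 0.8 -1 0 0 0 0; -1 0.8 -1 0 0 0 0"

```text
time_s: 13.58
eef_pos: [0.5327, 0.379, 0.2855]
tcp_rot: [0.981, 0.192, -0.001, 0.0]
force: [0.3, 0.1, -0.6]
opening: 0.0848
gripper_force: 0.0
```

```bash
python3 - <<'E'
from h import *
s=arm.read_state();im=arm.camera("wrist")[:,:,::-1];cv2.imwrite("pics/w2.png",im)
print(s["eef_pos"].round(4),s["joint_pos"].round(2))
K,d,T=cam("wrist",s);Ti=np.linalg.inv(T)
p=cv2.projectPoints(np.array([[.530,.3865,.166]]),cv2.Rodrigues(Ti[:3,:3])[0],Ti[:3,3],K,d)[0].ravel();print(p)
x,y=map(int,p);b=blob(im.max(2)<80,(max(0,x-50),max(0,y-50),x+50,min(420,y+50)));print(b[0],b[1]);P=onz("wrist",[b[0]],.168,s)[0];print(P)
M=R.from_quat(s["tcp_rot"]).as_matrix();print("tool shift to knob at tcp z .173:",M.T@(np.r_[P[:2],.173]-s["eef_pos"]))
t=arm.camera("top")[:,:,::-1];cv2.imwrite("pics/top2.png",t)
b=blob(t.max(2)>150,(210,180,400,360));print(b[0],b[1],onz("top",[b[0]],.062))
E
```

```text
[0.5327 0.379  0.2855] [ 0.54  0.12  1.61 -0.    1.42  1.72]
[270.85384584 213.87709754]
[268.95124038 209.37810094] [ 250  190   38   40 1169]
[0.53366274 0.38952485 0.168     ]
tool shift to knob at tcp z .173: [ 0.00505474 -0.00947177  0.11248329]
[293.9203206  277.88071664] [ 268  252   53   53 2121] [[0.42346337 0.01008975 0.062     ]]
```

Lid B landed at (0.423,0.010), level. Knob A is at about (0.533,0.389).

Emit:
move_arm --series "-1 0.04 -0.08 0.2 0 0 0; -1 0.04 -0.08 0.4 0 0 0; -1 0.04 -0.08 0.6 0 0 0; -1 0.04 -0.08 0.8 0 0 0; -1 0.04 -0.08 0.9 0 0 0; -1 0.04 -0.08 1 0 0 0; -1 0.04 -0.08 1 0 0 0; -1 0.04 -0.08 1 0 0 0; -1 0.04 -0.08 1 0 0 0; -1 0.04 -0.08 1 0 0 0"

```text
time_s: 14.52
eef_pos: [0.5342, 0.3876, 0.1882]
tcp_rot: [0.981, 0.192, 0.001, -0.0]
force: [-0.2, 0.5, -1.0]
opening: 0.0853
gripper_force: 0.0
```

Emit:
move_arm --series "-1 0 0 0.07 0 0 0; -1 0 0 0.12 0 0 0; -1 0 0 0.12 0 0 0; 1 0 0 0.12 0 0 0; 1 0 0 0.12 0 0 0; 1 0 0 0.12 0 0 0; 1 0 0 0.12 0 0 0; 1 0 0 0.12 0 0 0; 1 0 0 0.12 0 0 0; 1 0 0 0.12 0 0 0"

```text
time_s: 15.35
eef_pos: [0.5338, 0.3874, 0.1749]
tcp_rot: [0.981, 0.192, 0.001, -0.0]
force: [-0.0, 0.7, 1.7]
opening: 0.0279
gripper_force: 59.5
```

Emit:
move_arm --series "1 0 0 -0.1 0 0 0; 1 0 0 -0.2 0 0 0; 1 0 0 -0.3 0 0 0; 1 0 0 -0.45 0 0 0; 1 0 0 -0.6 0 0 0; 1 0 0 -0.7 0 0 0; 1 0 0 -0.8 0 0 0; 1 0 0 -0.9 0 0 0; 1 0 0 -1 0 0 0; 1 0 0 -1 0 0 0"

```text
time_s: 16.18
eef_pos: [0.5343, 0.3877, 0.2775]
tcp_rot: [0.981, 0.192, 0.002, -0.001]
force: [0.7, -0.5, -0.7]
opening: 0.0286
gripper_force: 59.2
```

Emit:
move_arm --series "1 -0.1 0 0 0 0 0; 1 -0.2 0 0 0 0 0; 1 -0.3 0 0 0 0 0; 1 -0.4 0 0 0 0 0; 1 -0.5 0 0 0 0 0; 1 -0.6 0 0 0 0 0; 1 -0.7 0 0 0 0 0; 1 -0.8 0 0 0 0 0; 1 -0.9 0 0 0 0 0; 1 -1 0 0 0 0 0"

```text
time_s: 17.02
eef_pos: [0.4399, 0.3492, 0.2744]
tcp_rot: [0.981, 0.192, 0.0, -0.0]
force: [0.0, -0.5, -0.6]
opening: 0.0283
gripper_force: 59.2
```

Emit:
move_arm --series "1 -0.1 0 0 0 0 0; 1 -0.2 0 0.1 0 0 0; 1 -0.3 0 0.2 0 0 0; 1 -0.4 0 0.3 0 0 0; 1 -0.5 0 0.4 0 0 0; 1 -0.6 0 0.5 0 0 0; 1 -0.7 0 0.6 0 0 0; 1 -0.8 0 0.7 0 0 0; 1 -0.9 0 0.75 0 0 0; 1 -1 0 0.8 0 0 0"

```text
time_s: 17.85
eef_pos: [0.3471, 0.3115, 0.1938]
tcp_rot: [0.981, 0.192, -0.0, 0.0]
force: [0.2, 0.1, -1.9]
opening: 0.0282
gripper_force: 59.2
```

```bash
python3 - <<'E'
from h import *
im=arm.camera("top")[:,:,::-1].copy();cv2.imwrite("pics/top3.png",im);h=cv2.cvtColor(im,cv2.COLOR_BGR2HSV)
m=(h[:,:,0]>=18)&(h[:,:,0]<=38)&(h[:,:,1]>110)&(h[:,:,2]>60)
b=blob(m,(110,190,200,280));print(b[0],b[1],onz("top",[b[0]],.125))
E
```

```text
[152.67307692 231.42582418] [141 222  24  20 364] [[0.53037285 0.38438707 0.125     ]]
```

Yellow confirmed in canister A, with the cap near (0.530,0.385).

Emit:
move_arm --series "1 -0.05 0 0.12 0 0 0; 1 -0.1 0 0.25 0 0 0; 1 -0.15 0 0.4 0 0 0; 1 -0.2 0 0.55 0 0 0; 1 -0.25 0 0.7 0 0 0; 1 -0.25 0 0.85 0 0 0; 1 -0.25 0 0.93 0 0 0; 1 -0.25 0 0.97 0 0 0; 1 -0.25 0 0.98 0 0 0; 1 -0.25 0 0.98 0 0 0"

```text
time_s: 18.73
eef_pos: [0.3254, 0.3028, 0.0969]
tcp_rot: [0.981, 0.192, 0.0, -0.0]
force: [-1.8, -0.7, 1.8]
opening: 0.0282
gripper_force: 59.6
```

Emit:
move_arm --series "1 0 0 0 0 0 0; -1 0 0 0 0 0 0; -1 0 0 0 0 0 0; -1 0 0 0 0 0 0; -1 0 0 0 0 0 0; -1 0 0 0 0 0 0; -1 0 0 -0.15 0 0 0; -1 0 0 -0.4 0 0 0; -1 0 0 -0.7 0 0 0; -1 0 0 -1 0 0 0"

```text
time_s: 19.57
eef_pos: [0.3245, 0.3022, 0.1968]
tcp_rot: [0.981, 0.192, -0.001, 0.0]
force: [0.6, 0.4, 0.8]
opening: 0.0853
gripper_force: 0.0
```

Emit:
move_arm --series "-1 0.1 0 -0.1 0 0 0; -1 0.2 0 -0.2 0 0 0; -1 0.3 0 -0.3 0 0 0; -1 0.4 0 -0.4 0 0 0; -1 0.5 0 -0.5 0 0 0; -1 0.6 0 -0.6 0 0 0; -1 0.7 0 -0.6 0 0 0; -1 0.8 0 -0.6 0 0 0; -1 0.9 0 -0.6 0 0 0; -1 1 0 -0.6 0 0 0"

```text
time_s: 20.4
eef_pos: [0.4181, 0.3403, 0.2552]
tcp_rot: [0.981, 0.192, -0.001, 0.0]
force: [-0.1, -0.6, -0.2]
opening: 0.0858
gripper_force: 0.0
```

Emit:
move_arm --series "-1 0.1 0 0 0 0 0; -1 0.2 0 0 0 0 0; -1 0.35 0 0 0 0 0; -1 0.5 0 0 0 0 0; -1 0.65 0 0 0 0 0; -1 0.8 0 0 0 0 0; -1 0.9 0 0 0 0 0; -1 1 0 0 0 0 0; -1 1 0 0 0 0 0; -1 1 0 0 0 0 0"

```text
time_s: 21.23
eef_pos: [0.5104, 0.3778, 0.2559]
tcp_rot: [0.981, 0.192, -0.0, 0.0]
force: [0.6, 0.0, -0.1]
opening: 0.0852
gripper_force: 0.0
```

```bash
python3 - <<'E'
from h import *
s=arm.read_state();im=arm.camera("wrist")[:,:,::-1].copy();cv2.imwrite("pics/w3.png",im);h=cv2.cvtColor(im,cv2.COLOR_BGR2HSV)
print(s["eef_pos"].round(4),s["joint_pos"].round(2))
m=(h[:,:,0]>=18)&(h[:,:,0]<=38)&(h[:,:,1]>110)&(h[:,:,2]>60)
b=blob(m,(0,0,560,420));print(b[0],b[1]);
for z in(.115,.133):print(onz("wrist",[b[0]],z,s))
E
```

```text
[0.5104 0.3778 0.2559] [0.55 0.09 1.69 0.   1.37 1.74]
[271.61269383 162.5676163 ] [ 243  132   58   63 2773]
[[0.54320115 0.39937211 0.115     ]]
[[0.54633289 0.40008945 0.133     ]]
```

View pics/w3.png

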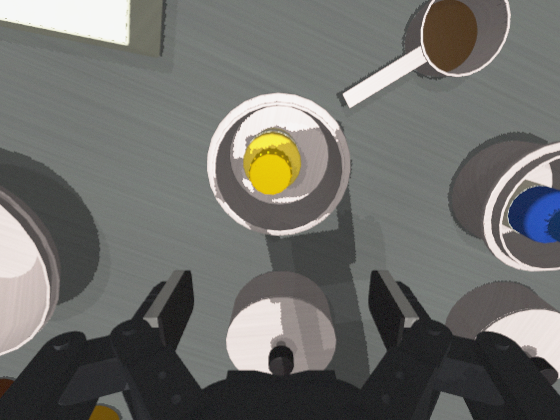

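Cap top is a disc centred near (270.5,174), radius ~21 px. The mask blob also took in the shoulder.

```bash
python3 - <<'E'
from h import *
s=arm.read_state();im=cv2.imread("pics/w3.png");h=cv2.cvtColor(im,cv2.COLOR_BGR2HSV)
m=((h[:,:,0]>=18)&(h[:,:,0]<=38)&(h[:,:,1]>110)&(h[:,:,2]>60))
print([ (h[y,270].tolist()) for y in (140,150,158,165,174,185,192)])
P=onz("wrist",[(270.5,174)],.133,s)[0];print(P)
r=onz("wrist",[(249.5,174),(291.5,174)],.133,s);print("dia",np.linalg.norm(r[0]-r[1]))
c=onz("wrist",[(280,163)],.09,s);print("canister rim",c)
M=R.from_quat(s["tcp_rot"]).as_matrix();print(M.T@(np.r_[P[:2],.123]-s["eef_pos"]))
E
```

```text
[[29, 175, 246], [25, 235, 140], [26, 244, 233], [26, 244, 231], [26, 244, 230], [26, 244, 230], [26, 244, 227]]
[0.53719917 0.39750126 0.133     ]
dia 0.03317871982571333
canister rim [[0.5410203  0.39100431 0.09      ]]
[ 0.0326823  -0.00811055  0.13304936]
```

Emit:
move_arm --series "-1 0.1 -0.03 0.1 0 0 0; -1 0.2 -0.06 0.2 0 0 0; -1 0.32 -0.08 0.35 0 0 0; -1 0.32 -0.08 0.5 0 0 0; -1 0.32 -0.08 0.65 0 0 0; -1 0.32 -0.08 0.8 0 0 0; -1 0.32 -0.08 0.9 0 0 0; -1 0.32 -0.08 1 0 0 0; -1 0.32 -0.08 1 0 0 0; -1 0.32 -0.08 1 0 0 0"

```text
time_s: 22.12
eef_pos: [0.5365, 0.397, 0.1557]
tcp_rot: [0.981, 0.192, -0.001, 0.0]
force: [-0.0, 0.1, 0.1]
opening: 0.0853
gripper_force: 0.0
```

Emit:
move_arm --series "-1 0 0 0.12 0 0 0; -1 0 0 0.24 0 0 0; -1 0 0 0.33 0 0 0; -1 0 0 0.33 0 0 0; 1 0 0 0.33 0 0 0; 1 0 0 0.33 0 0 0; 1 0 0 0.33 0 0 0; 1 0 0 0.33 0 0 0; 1 0 0 0.33 0 0 0; 1 0 0 0.33 0 0 0"

```text
time_s: 22.95
eef_pos: [0.5374, 0.3976, 0.1243]
tcp_rot: [0.981, 0.192, 0.001, -0.0]
force: [-0.3, 0.6, 1.8]
opening: 0.0329
gripper_force: 59.5
```

Emit:
move_arm --series "1 0 0 0 0 0 0; 1 0 0 -0.1 0 0 0; 1 0 0 -0.2 0 0 0; 1 0 0 -0.3 0 0 0; 1 0 0 -0.45 0 0 0; 1 0 0 -0.6 0 0 0; 1 0 0 -0.75 0 0 0; 1 0 0 -0.9 0 0 0; 1 0 0 -1 0 0 0; 1 0 0 -1 0 0 0"

```text
time_s: 23.78
eef_pos: [0.5383, 0.3981, 0.2278]
tcp_rot: [0.981, 0.192, 0.003, -0.001]
force: [0.4, 1.0, -0.1]
opening: 0.0327
gripper_force: 59.4
```

Emit:
move_arm --series "1 0 0 -0.2 0 0 0.06; 1 0 0.1 -0.4 0 0 0.13; 1 -0.05 0.2 -0.6 0 0 0.19; 1 -0.1 0.3 -0.8 0 0 0.26; 1 -0.15 0.4 -1 0 0 0.32; 1 -0.2 0.5 -1 0 0 0.38; 1 -0.3 0.6 -1 0 0 0.45; 1 -0.4 0.75 -1 0 0 0.51; 1 -0.45 0.9 -1 0 0 0.58; 1 -0.5 1 -1 0 0 0.64"

```text
time_s: 24.62
eef_pos: [0.5279, 0.2846, 0.3225]
tcp_rot: [0.952, -0.307, -0.0, 0.001]
force: [0.2, -0.1, -0.7]
opening: 0.0325
gripper_force: 59.5
```

Emit:
move_arm --series "1 0.06 0.1 -0.03 0 0 0; 1 0.12 0.2 -0.06 0 0 0; 1 0.18 0.3 -0.1 0 0 0; 1 0.24 0.4 -0.15 0 0 0; 1 0.3 0.5 -0.2 0 0 0; 1 0.36 0.6 -0.25 0 0 0; 1 0.42 0.7 -0.3 0 0 0; 1 0.48 0.8 -0.3 0 0 0; 1 0.54 0.9 -0.3 0 0 0; 1 0.6 1 -0.3 0 0 0"

```text
time_s: 25.45
eef_pos: [0.5189, 0.1684, 0.3532]
tcp_rot: [0.952, -0.305, -0.0, 0.0]
force: [-0.4, 0.4, -0.8]
opening: 0.0328
gripper_force: 59.5
```

Emit:
move_arm --series "1 0.06 0.1 0 0 0 0; 1 0.12 0.2 0 0 0 0; 1 0.18 0.3 0 0 0 0; 1 0.24 0.4 0 0 0 0; 1 0.3 0.5 0 0 0 0; 1 0.36 0.6 0 0 0 0; 1 0.42 0.7 0 0 0 0; 1 0.48 0.8 0 0 0 0; 1 0.54 0.9 0 0 0 0; 1 0.6 1 0 0 0 0"

```text
time_s: 26.28
eef_pos: [0.5097, 0.0521, 0.3533]
tcp_rot: [0.952, -0.305, 0.0, 0.0]
force: [-0.5, -0.7, -0.9]
opening: 0.0327
gripper_force: 59.5
```

Emit:
move_arm --series "1 0.06 0.1 0 0 0.04 0; 1 0.12 0.2 0 0 0.08 0; 1 0.18 0.3 0 0 0.12 0; 1 0.24 0.4 0 0 0.17 0; 1 0.3 0.5 0 0 0.22 0; 1 0.36 0.6 0 0 0.27 0; 1 0.42 0.7 0 0 0.32 0; 1 0.48 0.8 0 0 0.36 0; 1 0.54 0.9 0 0 0.39 0; 1 0.6 1 0 0 0.39 0"

```text
time_s: 27.12
eef_pos: [0.4993, -0.0632, 0.352]
tcp_rot: [0.908, -0.29, 0.287, 0.092]
force: [0.5, 1.0, -0.7]
opening: 0.0324
gripper_force: 59.5
```

```bash
cat >> h.py <<'E'
O=np.array([.616,-.224,0]);RB=R.from_euler('z',-35.5,degrees=True).as_matrix()
def tobin(p):return RB.T@(np.asarray(p)-O)
MO=O+RB@[-.043,0,.225];N=RB@[.574,0,-.819]
E
python3 - <<'E'
from h import *
s=arm.read_state();M=R.from_quat(s["tcp_rot"]).as_matrix()
print(s["eef_pos"].round(4),s["joint_pos"].round(2),"\n",M.round(3),N)
W=np.c_[np.cross(RB@[0,-1,0],N),RB@[0,-1,0],N]
print("turn/90",(R.from_matrix(M.T@W).as_rotvec(degrees=True)/90).round(3),"shift to -.155",(M.T@(MO-.155*N-s["eef_pos"])*10).round(3),"mouth",(M.T@(MO-s["eef_pos"])*10).round(3))
cv2.imwrite("pics/w4.png",arm.camera("wrist")[:,:,::-1])
t=arm.camera("top")[:,:,::-1];cv2.imwrite("pics/top4.png",t)
E
```

```text
[ 0.4993 -0.0632  0.352 ] [-0.09 -0.54  2.13 -0.35  1.04  2.2 ] 
 [[ 0.667 -0.58   0.468]
 [-0.474 -0.815 -0.334]
 [ 0.575  0.001 -0.818]] [ 0.46730231 -0.3333235  -0.819     ]
turn/90 [ 0.    -0.001  0.001] shift to -.155 [0.46  0.632 0.325] mouth [0.458 0.631 1.875]
```

View pics/w4.png

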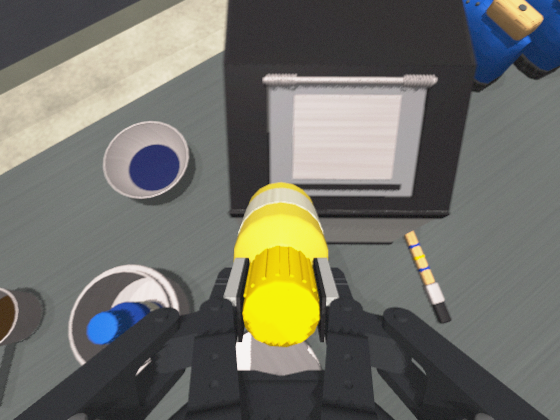

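The wrist view shows the flap squarely: hinge bar at row 80 (cols 268–435), lower edge at row ~196 (cols 270–413). The yellow bottle is held straight. Checking the bin pose against this view.

```bash
python3 - <<'E'
from h import *
s=arm.read_state()
P=onz("wrist",[(270,195),(413,197),(230,213),(449,214),(264,80),(436,80)],[.194,.194,.185,.185,.26,.26],s)
for p in P:print(tobin(p).round(4))
E
```

```text
[-0.0816  0.0746  0.194 ]
[-0.0841 -0.0734  0.194 ]
[-0.0984  0.1167  0.185 ]
[-0.0999 -0.1129  0.185 ]
[0.0063 0.0786 0.26  ]
[ 0.0061 -0.0784  0.26  ]
```

Emit:
move_arm --series "1 0.06 0.08 0 0 0 0; 1 0.12 0.16 0 0 0 0; 1 0.18 0.24 0 0 0 0; 1 0.24 0.32 0 0 0 0; 1 0.3 0.4 0 0 0 0; 1 0.36 0.48 0.1 0 0 0; 1 0.42 0.56 0.2 0 0 0; 1 0.46 0.63 0.3 0 0 0; 1 0.46 0.63 0.3 0 0 0; 1 0.46 0.63 0.3 0 0 0"

```text
time_s: 28.05
eef_pos: [0.5086, -0.1465, 0.3543]
tcp_rot: [0.908, -0.291, 0.286, 0.092]
force: [0.1, -0.6, -1.3]
opening: 0.0325
gripper_force: 59.7
```

Emit:
move_arm --series "1 0 0 0.1 0 0 0; 1 0 0 0.2 0 0 0; 1 0 0 0.3 0 0 0; 1 0 0 0.4 0 0 0; 1 0 0 0.5 0 0 0; 1 0 0 0.6 0 0 0; 1 0 0 0.7 0 0 0; 1 0 0 0.8 0 0 0; 1 0 0 0.9 0 0 0; 1 0 0 1 0 0 0"

```text
time_s: 28.88
eef_pos: [0.5554, -0.1796, 0.2714]
tcp_rot: [0.908, -0.291, 0.286, 0.092]
force: [-4.2, 1.9, 1.1]
opening: 0.0329
gripper_force: 60.3
```

Emit:
move_arm --series "1 0 0 0.1 0 0 0; 1 0 0 0.2 0 0 0; 1 0 0 0.3 0 0 0; 1 0 0 0.4 0 0 0; 1 0 0 0.5 0 0 0; 1 0 0 0.6 0 0 0; 1 0 0 0.7 0 0 0; 1 0 0 0.8 0 0 0; 1 0 0 0.9 0 0 0; 1 0 0 1 0 0 0"

```text
time_s: 29.72
eef_pos: [0.6028, -0.2132, 0.1907]
tcp_rot: [0.908, -0.291, 0.287, 0.092]
force: [-1.9, 1.3, -1.1]
opening: 0.0325
gripper_force: 60.1
```

```bash
python3 - <<'E'
from h import *
s=arm.read_state();print((s["eef_pos"]-MO)@N,tobin(s["eef_pos"]).round(4),s["joint_pos"].round(2),s["force"].round(1))
a=arm.camera("wrist");cv2.imwrite("pics/w5.png",a[:,:,::-1])
E
```

```text
0.04304125668190064 [-0.017   0.0011  0.1907] [-0.37 -0.11  2.08 -0.26  0.59  2.  ] [-1.9  1.3 -1.1]
```

View pics/w5.png

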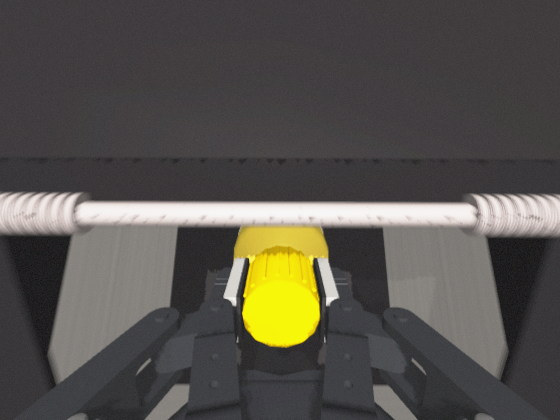

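The bottle and fingers are centred inside the mouth, with the cap at (281,310) well inside and the flap wide open. Going 10 mm deeper and releasing.

Emit:
move_arm --series "1 0 0 0.05 0 0 0; 1 0 0 0.1 0 0 0; 1 0 0 0.1 0 0 0; -1 0 0 0.1 0 0 0; -1 0 0 0.1 0 0 0; -1 0 0 0.1 0 0 0; -1 0 0 0.1 0 0 0; -1 0 0 0.1 0 0 0; -1 0 0 0.1 0 0 0; -1 0 0 0.1 0 0 0"

```text
time_s: 30.6
eef_pos: [0.6072, -0.216, 0.1838]
tcp_rot: [0.908, -0.291, 0.288, 0.092]
force: [-0.7, 6.1, -0.9]
opening: 0.0855
gripper_force: 1.6
```

```bash
python3 - <<'E'
from h import *
a=arm.camera("wrist");cv2.imwrite("pics/w6.png",a[:,:,::-1])
E
```

```text
(no output)
```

View pics/w6.png

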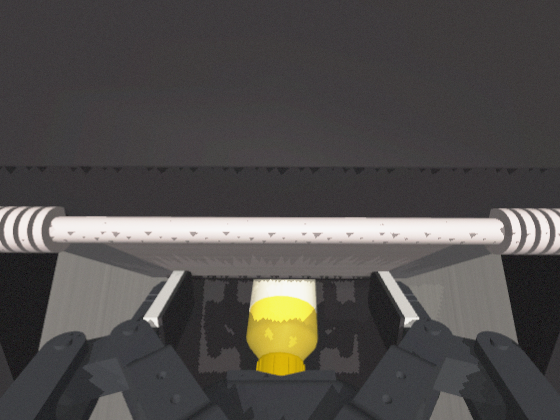

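The bottle has dropped deeper, with its cap at (280,365) leaning toward the front wall. The flap now rests only on the open fingers, so I'm withdrawing.

Emit:
move_arm --series "-1 0 0 -0.05 0 0 0; -1 0 0 -0.1 0 0 0; -1 0 0 -0.2 0 0 0; -1 0 0 -0.3 0 0 0; -1 0 0 -0.4 0 0 0; -1 0 0 -0.5 0 0 0; -1 0 0 -0.6 0 0 0; -1 0 0 -0.75 0 0 0; -1 0 0 -0.9 0 0 0; -1 0 0 -1 0 0 0"

```text
time_s: 31.48
eef_pos: [0.5607, -0.1832, 0.269]
tcp_rot: [0.907, -0.29, 0.29, 0.092]
force: [0.8, -0.0, 0.5]
opening: 0.0855
gripper_force: 0.0
```

Emit:
move_arm --series "-1 0 0 -0.1 0 0 0; -1 0 0 -0.2 0 0 0; -1 0 0 -0.3 0 0 0; -1 0 0 -0.4 0 0 0; -1 0 0 -0.5 0 0 0; -1 0 0 -0.6 0 0 0; -1 0 0 -0.7 0 0 0; -1 0 0 -0.8 0 0 0; -1 0 0 -0.9 0 0 0; -1 0 0 -0.9 0 0 0"

```text
time_s: 32.32
eef_pos: [0.5182, -0.1525, 0.3419]
tcp_rot: [0.908, -0.29, 0.289, 0.092]
force: [1.1, -0.2, -0.0]
opening: 0.0857
gripper_force: 0.0
```

```bash
python3 - <<'E'
from h import *
a=arm.camera("wrist")[:,:,::-1];b=arm.camera("top")[:,:,::-1]
cv2.imwrite("pics/end.png",np.hstack([cv2.resize(a,(400,300)),cv2.resize(b,(400,300))]))
E
```

```text
(no output)
```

View pics/end.png

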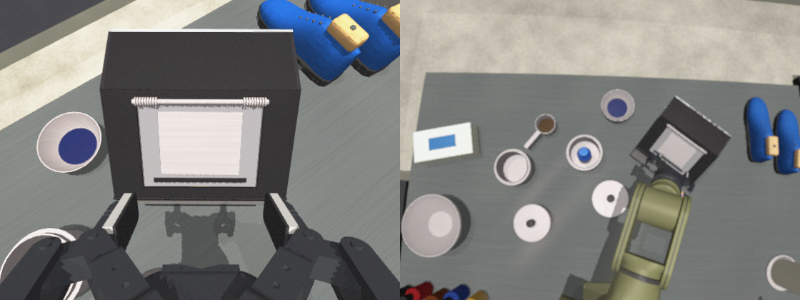

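The flap is shut flush, with no yellow showing outside the bin. Both lids lie flat on the bench, the blue bottle stands in its canister, and the bystanders look unmoved.

```bash
python3 -c "
from rig import arm
print(arm.close_job())"
```

```text
the job is handed in; nothing more can be done
None
```

I handed the job in at about 32 s; the hand-in gave no verdict. In the last pictures the yellow bottle has gone into the bin, the flap looks shut, both lids lie flat on the bench, the blue bottle stands in its canister, and the bowl, cup and brush look unmoved (not measured).

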